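# Put up the bench splash shield

## Robot

A 6-joint arm with a two-finger parallel gripper is mounted at the origin on a cart in front of the work surface, level with it; the furniture and walls round the work are solid. World frame = base frame: x ahead of the robot, y to its left, z up, the work surface at z = 0. Lengths are in mm, angles in rad, forces in N, time in s.
With the tool pointing down it reaches from about 300 to 1000 mm from the base axis. Payload 5.1 kg.
Tool frame: the origin (TCP) lies at the centre of the arm's flange, where the gripper is bolted on; the fingertips stand ahead of it and the grasp point (between the pads) lies 171 mm ahead of it (bot.tips_ahead is the z of the fingertips in the tool frame, in mm); z points along the fingers, y is the line along which they close (so a half turn about z gives the same grasp; the last joint's range is limited). The gripper opens to 95 mm and grips with 3 to 60 N. Pads are 20 mm wide; open, the fingers measure 119 mm over their backs; the gripper's body (75 mm by 180 mm) begins 59 mm behind the grasp point.
Start: joints at [-1.427, 0.124, 1.65, -0, 1.367, -0.083], TCP at [146.127, -633.351, 404.756] pointing down, gripper open.
Joint ranges: [-2.61, 2.61], [-1.02, 2.33], [0.03, 2.71], [-1.35, 4.49], [0.32, 2.68], [-2.91, 2.91]. Speed limits (rad/s): [2.57, 2.57, 3.14, 3.14, 3.14, 3.14].

## Interface

Orientations are given as a 3x3 rotation matrix whose columns are the frame's x, y, z axes.
In Python, from cell import bot gives the robot as it stands.
- The arm moves only by the tool arm_command, never from a script. Its argument "targets" is a list of rows, each an object of numbers: "x", "y", "z": the shift along the tool's x, y, z as a fraction of full scale; "wx", "wy", "wz": the turn, a rotation vector about the tool's x, y, z as a fraction of full scale; "hand": the opening, from 0 (shut) to 1 (fully open). In form: [{"x": .., "y": .., "z": .., "wx": .., "wy": .., "wz": .., "hand": ..}, ...]. A call has 1 to 20 rows; each row shifts and turns the commanded pose from where the row before left it, along the tool's axes as they then stand; what a row does not reach is not made up. Full scale, the value 1, is 0.25 m for a shift and 90 degrees for a turn. A row lasts 1/12 s, in which the tool goes at most 41.7 mm and 7.16 degrees, less where a joint would pass 70% of its speed; a pose out of reach is approached as far as the arm can. A call with a number of a shift or a turn outside -1 to 1 is refused whole. A call with a gripper value outside its range is refused whole. The fingers move at their own pace and stop on an object; "grip_force" is the grip in N (left out, the last holds). Time passes only in rows, so rows that do not move let the fingers close. It gives the time, the measured TCP pose, the force, the opening and the grip force at its end, in the units of the state.
- bot.get_state(): the state, without advancing time (a new reading comes with each control period).
- bot.read_camera(name): name is "scene" or "top"; returns (picture, depth): 400x640x3 uint8, red, green, blue; 400x640 float32, mm along the optical axis (not along the pixel's ray), 0 where there is no reading.
- bot.calibration(name): a dict with "vertical_fov" (degrees; the focal length in pixels is half the picture's height over the tangent of half this angle, whatever the lens; pixels are square), "cx", "cy" (the principal point, pixels), "R" (3x3) and "t" (3): a world point X has camera coordinates R X + t. Camera axes: x right, y down, z forward; pixel columns grow to the right and rows downward; lengths in mm; the calibration is good to about 2 mm. A picture is of the moment at which its call begins. calibration takes no time and is no camera call.
- bot.close_job(): hands the job in; it is judged then, once.
The state is a dict: "time": time; "q": joint angles; "joint_velocities": joint speeds; "tau": joint torques, N m; "ee_pos": TCP position; "tool_rot": TCP orientation; "force": force on the tool from outside, world axes, zero at the start; "torque": the same for the moment, N m; "gripper_width": finger opening in mm; "finger_force": force on a finger pad.
Only numpy, scipy, OpenCV 4.12 (cv2) and the standard library are available. Lean on these libraries where they do the work, as an engineer would, in place of code of your own. Each camera call takes 0.05 s, during which the arm holds its last target. There are 200 camera calls.

## Task

First swing the magnifier lamp's arm to the left until its round head is wholly past the left edge of the splash shield, then press the shield's folded side stand down until its spring snaps it over centre against its stop. Only then take the shield by the handle on its top, tip it up off its backstays and finish still holding it upright by that handle, so that I can tighten the hinge knobs; it will not stay upright by itself. Leave the bottle, the timer and the small white pack where they are.

Things in the scene. Friction and masses are not known exactly. Their poses are not given: they have to be found in the camera images.
- shield_base: white base plate of the splash shield, fixed, 150 x 270 x 6 mm. Origin on the bench under the hinge line; +x points away from the worker, +y left along the hinge line, z up. Hinge axis along y at z = 30 mm; black star knobs out to y = +-155 mm. Two backstays (upright rods with rubber balls, top z = 171 mm) at x = 71, y = +-112 mm
- shield (a joint): tip angle of the shield (12 mm steel tube frame with clear pane, 240 mm wide, top tube 200 mm above the hinge; under 1 kg). 0 = upright, negative = leaning back, away from the worker (+x of shield_base). It rests on the backstays at -0.40 and swings almost without friction. With the stand down, the stand's foot meets the bench at about +0.09
- handle_grip (a point): middle of the shield's handle bar: round bar of 12 mm (rubber sleeve 70 mm long) parallel to the hinge axis, 240 mm above it in the plane of the pane, 40 mm above the top tube and open below
- shield_handle: the handle bow on the shield's top tube, 116 mm wide; origin at the middle of the hinge axis, z up along the pane, y left along the hinge, x away from the worker
- stand (a joint): angle of the side stand, a 10 mm steel rod with rubber foot on the worker's side of the shield. 0 = folded along the pane, pointing left, 8 degrees above level; 1.85 = down at its stop, splayed 28 degrees out towards the worker. A tension spring draws it to the nearer end; dead centre about 0.93. Some 2 to 4 N down at stand_press pushes it over; then it snaps down by itself
- stand_press (a point): point on the axis of the stand's rod 88 mm from its pivot, a good place to press from above; moves with the stand. The foot's centre is 122 mm from the pivot
- stand_pivot (a point): centre of the stand's pivot, on the shield: 32 mm on the worker's side of the pane, 114 mm right of the shield's middle, 95 mm above the hinge axis. Its x axis is the pivot axis (away from the worker, 28 degrees down from the pane's normal); at joint value q the rod points along (0, cos(0.14 - q), sin(0.14 - q)) of this frame
- lamp: foot and post of a bench magnifier lamp behind the shield, fixed: round white foot of 100 mm, post of 15 mm; origin on the bench on the post's axis, about which the arm turns. Top of the lamp at z = 303 mm
- lamp_arm (a joint): swing of the lamp's arm about its post: 0 = along -x of body lamp (to the worker, over the shield), positive = swung left; range -0.8 to 1.25; stiff, stays where it is left (about 1 N at lamp_grip moves it)
- lamp_grip (a point): point on the axis of the lamp's level arm, 95 mm from the post axis, 290 mm above the bench; the arm is a white tube of 12 mm, straight from 12 to 138 mm from the post axis
- lamp_head (a point): centre of the lamp's round magnifier head, 100 mm across, 20 mm thick, 200 mm from the post axis, 266 mm above the bench (underside 256 mm). At the start it hangs where the shield's handle comes up
- blue_bottle: bystander: small dark blue bottle, 54 x 54 x 95 mm, origin under its centre
- timer: bystander: bench timer, 58 x 64 x 18 mm, origin under its centre
- cover_glass_pack: bystander: small white pack, 26 x 26 x 12 mm, origin under its centre

How it is judged:
By the outcome, as a careful person would: the job done as asked, in the order asked, and still so for the second after the job is handed in, while the arm keeps its last pose, push and grip.
It also fails if it takes over 72 s, if anything falls off the work surface, if the arm or the gripper's body presses on something with over 40 N, if the wrist force passes 120 N, or if a joint passes its speed limit or range.

## Working session

There is one attempt and no reset: what is moved stays moved. The work goes in short steps, Python scripts to look and compute and a tool call to move; the robot and the scene stay as the last step left them, time stands still between calls to the robot, and variables do not carry over. Pictures are saved under pics/ and viewed, at most 10 in all, crops included, and the job is handed in when it is done.

Besides the shell and the picture viewer there is one more tool, called after ">>>" in YAML: its name, and indented under it one key for each argument. arm_command: Moves the arm, as the interface text tells. Shift numbers are shares of 0.25 m and turn numbers shares of 90 degrees, none past 1 either way. Its arguments: {"type":"object","properties":{"targets":{"type":"array","items":{"type":"object","properties":{"x":{"type":"number","minimum":-1,"maximum":1},"y":{"type":"number","minimum":-1,"maximum":1},"z":{"type":"number","minimum":-1,"maximum":1},"wx":{"type":"number","minimum":-1,"maximum":1},"wy":{"type":"number","minimum":-1,"maximum":1},"wz":{"type":"number","minimum":-1,"maximum":1},"hand":{"type":"number"}}}},"grip_force":{"type":"number"}},"required":["targets"]}

```bash
ls; mkdir -p pics; python3 - <<'E'
from cell import bot
import cv2, numpy as np
s=bot.get_state(); print(s); print(bot.tips_ahead)
for n in("scene","top"):
    p,d=bot.read_camera(n); cv2.imwrite(f"pics/{n}0.png",p[:,:,::-1]); np.savez(f"{n}0.npz",p=p,d=d); print(n,bot.calibration(n))
E
```

```text
pics
{'time': 0.0, 'q': array([-1.42659303e+00,  1.24530967e-01,  1.65168479e+00, -2.75628948e-05,
        1.36750846e+00, -8.26212011e-02]), 'joint_velocities': array([-2.63224844e-04,  1.06856935e-03, -9.36299282e-05, -6.32738290e-04,
       -1.65739276e-04,  1.84933521e-03]), 'tau': array([ 1.13356714e-05, -4.17606854e+01, -3.59933174e+01,  7.73470500e-02,
        4.91429202e-02, -1.74680840e-04]), 'ee_pos': array([ 146.09448282, -633.11287304,  403.46351565]), 'tool_rot': array([[ 9.74384194e-01,  2.24889599e-01, -3.33029407e-04],
       [ 2.24889797e-01, -9.74381930e-01,  2.10555991e-03],
       [ 1.49020687e-04, -2.12651921e-03, -9.99997728e-01]]), 'force': array([ 0.08330649,  0.24378352, -0.30732043]), 'torque': array([ 0.05384638, -0.0080932 , -0.01565022]), 'finger_force': 0.0, 'gripper_width': 95.18997839390218}
190.1
scene {'vertical_fov': 49.95756810827063, 'cx': 322.35928972653534, 'cy': 197.19158342613503, 'R': array([[ 0.87286596,  0.48793478,  0.00496651],
       [ 0.43586547, -0.77506259, -0.45749237],
       [-0.21937709,  0.40149425, -0.88919967]]), 't': array([-535.61159012,   19.13030157, 1187.22753082])}
top {'vertical_fov': 51.90620613189698, 'cx': 317.1144596905151, 'cy': 200.14919074404943, 'R': array([[ 0.10354536, -0.994623  ,  0.00185731],
       [-0.87195968, -0.09167352, -0.48091816],
       [ 0.47850253,  0.04817734, -0.87676352]]), 't': array([ 163.32253294,  547.66220063, 1044.95781358])}
```

View pics/scene0.png

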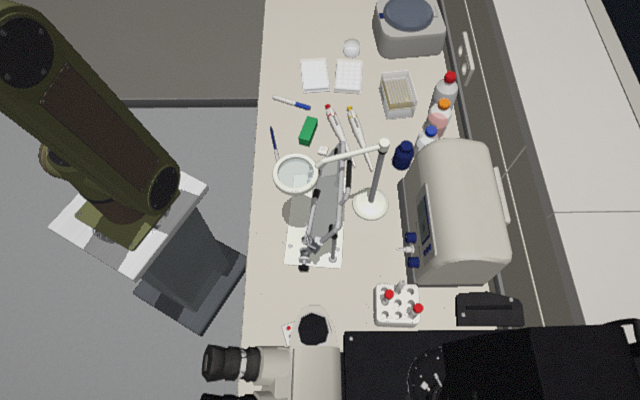

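View pics/top0.png

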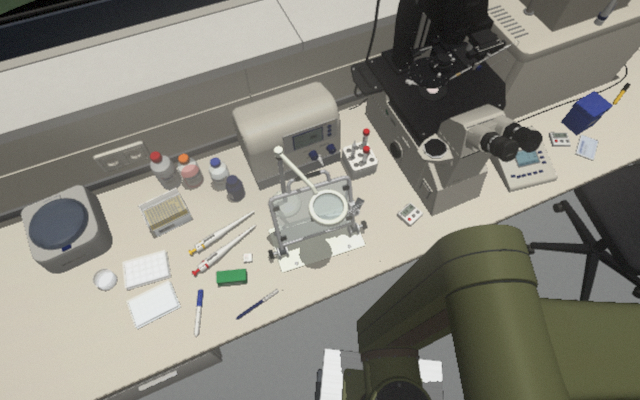

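The scene view shows the lamp head at about (296,173), the post top at (384,146), the foot at (370,205) and the base plate around (313,235). In the top view the head is at (328,206), the post top at (279,150), and the knobs at about (274,256) and (363,227). I'll enlarge both.

```bash
cat > h.py <<'E'
import numpy as np, cv2
from cell import bot
def K(n):
    c=bot.calibration(n); f=200/np.tan(np.radians(c["vertical_fov"]/2)); return c,f
def ray(n,u,v):
    c,f=K(n); R=np.array(c["R"]); d=R.T@np.array([(u-c["cx"])/f,(v-c["cy"])/f,1]); return -R.T@np.array(c["t"]),d
def plane(n,u,v,z):
    o,d=ray(n,u,v); return o+d*(z-o[2])/d[2]
def proj(n,X):
    c,f=K(n); p=np.array(c["R"])@np.asarray(X,float)+c["t"]; return np.array([c["cx"]+f*p[0]/p[2],c["cy"]+f*p[1]/p[2]])
def depthpt(n,D,u,v):
    o,d=ray(n,u,v); return o+d*D[int(round(v)),int(round(u))]
def tri(a,b):
    (o1,d1),(o2,d2)=ray("scene",*a),ray("top",*b)
    s=np.linalg.lstsq(np.c_[d1,-d2],o2-o1,rcond=None)[0]
    p,q=o1+d1*s[0],o2+d2*s[1]; return (p+q)/2,np.linalg.norm(p-q)
E
python3 - <<'E'
from h import *
S=np.load("scene0.npz");T=np.load("top0.npz")
a=S["p"][130:280,265:395];b=T["p"][135:285,255:385]
cv2.imwrite("pics/c0.png",cv2.resize(np.hstack([a,b])[:,:,::-1],None,fx=3,fy=3,interpolation=cv2.INTER_CUBIC))
print("head",tri((296,173),(328,206)),"post",tri((384,146),(279,150)))
print(depthpt("scene",S["d"],384,146),depthpt("top",T["d"],279,150))
for n,D,m in(("scene",S,(300,268)),("top",T,(274,256)),("top",T,(363,227))): print(n,m,plane(n,*m,30),depthpt(n,D["d"],*m))
E
```

```text
head (array([444.27637407, 183.58355713, 267.87803813]), np.float64(0.24761274335412428)) post (array([584.19308836, 325.78481934, 290.97719808]), np.float64(2.602401481891456))
[585.19431889 318.71487821 299.3458091 ] [578.42606308 325.12944128 300.57194123]
scene (300, 268) [512.24750676  66.3246336   30.        ] [513.84009997  64.27559238  37.96438626]
top (274, 256) [386.40319674 333.14426697  30.        ] [397.11495341 337.44207788   1.08769061]
top (363, 227) [508.78478657  75.12433881  30.        ] [508.68396772  75.14037334  30.21136972]
```

View pics/c0.png

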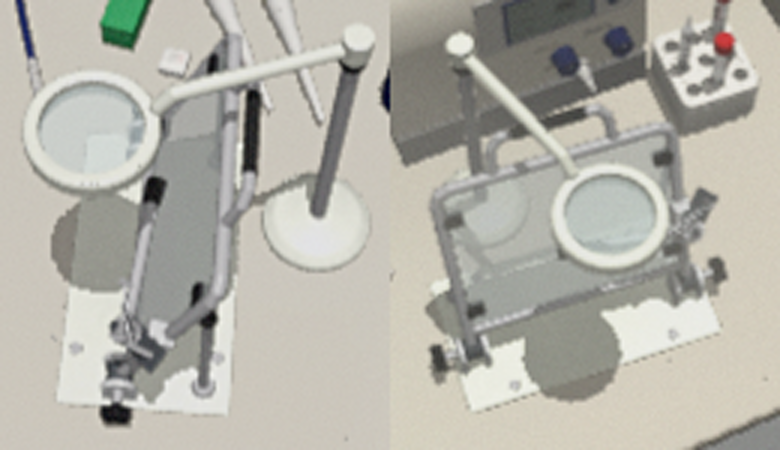

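The enlargement shows, in full-picture pixels: right knob at (304,267) scene and (363,225) top, left knob at (271,255) top. The handle sleeve is around (348,173) scene and (300,175) top. The stand foot is at (317,193) in scene, hidden under the lamp head in top. The plate front corners are near (282,272) and (365,245) in top.

```bash
cat > fit.py <<'E'
from h import *
from scipy.optimize import least_squares
C=lambda u,v:(265+u/3,130+v/3)
Tp=lambda u,v:(255+(u-390)/3,135+v/3)
kn=145; s,c=np.sin(.4),np.cos(.4)
obs=[("top",Tp(438,360),(0,148,30)),("top",Tp(716,270),(0,-148,30)),("scene",C(117,412),(0,-150,30)),
("scene",C(250,135),(240*s,0,30+240*c)),("top",Tp(548,121),(240*s,0,30+240*c)),
("scene",C(204,290),(71,-112,165)),
("scene",C(228,413),("b",-135,6)),("scene",C(57,402),("f",-135,6)),("top",Tp(472,410),("f",135,6)),("top",Tp(720,330),("f",-135,6))]
def W(p,X):
    x=X[0]
    x={"f":p[3]-150,"b":p[3]}.get(x,x) if isinstance(x,str) else x
    a=p[2]; return np.array([p[0]+np.cos(a)*x-np.sin(a)*X[1],p[1]+np.sin(a)*x+np.cos(a)*X[1],X[2]])
f=lambda p:np.concatenate([proj(n,W(p,X))-uv for n,uv,X in obs])
r=least_squares(f,[450,200,.4,90],loss="soft_l1"); print(r.x); print(f(r.x).reshape(-1,2).round(1))
print("handle tri",tri(C(250,135),Tp(548,121)), W(r.x,(240*s,0,30+240*c)))
# stand foot at q=0
p=r.x; a=p[2]
def sh(x,y,z,t=-.4): # shield coords (plane x away) -> base
    return W(p,(x*np.cos(-t)+z*np.sin(-t),y,30+z*np.cos(t)+x*np.sin(t)))
def stand(q,L,t=-.4):
    g=np.radians(28); n=np.array([np.cos(g),0,-np.sin(g)]); zz=np.array([np.sin(g),0,np.cos(g)])
    v=np.array([-32,-114,95])+L*(np.cos(.14-q)*np.array([0,1,0])+np.sin(.14-q)*zz); return sh(*v,t)
if __name__=="__main__":
    print("foot",stand(0,122),proj("scene",stand(0,122)),proj("scene",stand(0,0)),"press",stand(0,88),stand(.93,88),stand(1.85,122))
    print("left shield edge",sh(0,126,200),"head in base", )
    R=np.array([[np.cos(a),np.sin(a)],[-np.sin(a),np.cos(a)]])
    for n,X in(("head",(444.3,183.6)),("post",(581.5,324))): print(n,R@(np.array(X)-p[:2]))
    for n,uv in(("bottle",(403,155)),("pack",(323,151))): print(n,plane("scene",*uv,50 if n=="bottle" else 12),R@(plane("scene",*uv,40 if n=="bottle" else 12)[:2]-p[:2]))
E
python3 fit.py
```

```text
[4.54154838e+02 2.07084958e+02 4.39764899e-01 9.65517448e+01]
[[ 0.6 -0.8]
 [ 0.1 -0.4]
 [-1.   0.1]
 [-0.4 -1.6]
 [-0.3  0.2]
 [ 0.7  8.1]
 [ 0.4 -0.4]
 [-0.8 -0.7]
 [-0.7  0.1]
 [ 0.7 -0.9]]
handle tri (array([540.89980632, 245.89856725, 248.2891866 ]), np.float64(1.185333572499542)) [538.72264914 246.87355101 251.05463856]
foot [470.02005153 222.07149802 140.6947473 ] [315.68634299 192.07573948] [306.10416923 239.44596487] press [481.02067807 190.03964079 137.70370434] [439.21693909 142.52070928  90.55345686] [431.83702645  51.88899555  53.79398254]
left shield edge [470.98644409 354.25344279 214.2121988 ] head in base
head [-18.91534264 -17.05493799]
post [165.00235619  51.57654208]
bottle [601.12319125 486.14585192  50.        ] [253.60805836 196.54507217]
pack [386.79686831 409.49076761  12.        ] [ 25.22058772 211.82334559]
```

```bash
python3 - <<'E'
from h import *
H={}
for n in("scene","top"):
    d=np.load(f"{n}0.npz")["d"]; c,f=K(n); v,u=np.mgrid[:400,:640]
    P=np.stack([(u-c["cx"])/f*d,(v-c["cy"])/f*d,d],-1)[d>0]; X=(P-c["t"])@np.array(c["R"])
    h=np.full((18,14),-999.)
    i=((X[:,1]+750)//75).astype(int); j=((X[:,0]+100)//75).astype(int); ok=(i>=0)&(i<18)&(j>=0)&(j<14)
    np.maximum.at(h,(i[ok],j[ok]),X[ok,2]); H[n]=h
    print(n,"cols x from",-100+75*np.arange(14))
    for k in range(18): print(-750+75*k, h[k].astype(int))
E
```

```text
scene cols x from [-100  -25   50  125  200  275  350  425  500  575  650  725  800  875]
-750 [-999 -999 -999 -999 -999 -999 -999 -999 -999 -999 -999 -999 -999 -999]
-675 [-999 -999 -999 -999 -999 -999 -999 -999 -999 -999 -999 -999 -999 -999]
-600 [-743 -743 -999 -999 -999 -999 -999 -999 -999 -999 -999 -999 -999 -999]
-525 [-739 -738 -738 -746 -999 -999 -999 -999 -999 -999 -999 -999 -999 -999]
-450 [-734 -737 -737 -737 -738 -999 -999 -999 -999 -999 -999 -999 -999 -999]
-375 [-739 -740 -736 -738 -739 -737 -743 -999 -999 -999 -999 -999 -999 -999]
-300 [-739 -737 -737 -737 -736 -740 -735 -999  438  439 -999 -999 -999 -999]
-225 [   4    6    3    4 -740 -999 -999    5  444  430  396  349 -999 -999]
-150 [  16   16   16  647  668 -740 -999    5   20  390  385  330  612  635]
-75 [ 296  297  257  726  722 -748    4    5   20  295  295  265  634  635]
0 [-999 -999   16  720 -740    1    5   10   46    5   60  262  263  632]
75 [-999 -649   14  335 -999    4  277  278  222  216  136  153  264  266]
150 [-739 -642    4    3    2    7  278  295  258    8   68  227  235  262]
225 [-736 -733 -
[... 1125 characters left out ...]
382  265  571  555]
-75 [-999  727  727  730  715 -999    5    6   23  296  293  264  579  547]
0 [-999  694  712  720 -741    1    6    8   44    5   59  261  263  528]
75 [-999   15  291  346 -743    5  277  278  220    4  135  153  264  265]
150 [-999    2    3    2    4    5  278  293  257 -999   65  229  235  260]
225 [-999 -744 -735 -738    6    6  274  297  298    3  209  236  238  356]
300 [-999 -740 -734    5   15   13   98  221  304  303  231  238  234  358]
375 [-999 -738 -738    6   13   41   17   23   22  201  236  236  357  357]
450 [-999 -736    6   17   17   41   30   28   75  100  235  354  358  359]
525 [-999    1    6   15   25   33   33   30    6  128  125  358  358  359]
```

```bash
cat > plan.py <<'E'
from fit import *
from scipy.spatial.transform import Rotation as Ro
def B(x,y,z): return W(r.x,(x,y,z))   # base frame -> world
yaw=r.x[2]
def Rdown(tilt=0,grasp=False,sgn=1):
    """tool z down, tilted in base xz-plane by tilt (tool z=(sin t,0,-cos t)); grasp: tool y along base x, else along sgn*base y"""
    z=np.array([np.sin(tilt),0,-np.cos(tilt)])
    y=sgn*(np.array([np.cos(tilt),0,np.sin(tilt)]) if grasp else np.array([0,1.,0]))
    return Ro.from_euler("z",yaw).as_matrix()@np.c_[np.cross(y,z),y,z]
def rows(wps,hand,tip=0.,smax=39,amax=6.6,start=None):
    """wps: (world pt located `tip` mm ahead of TCP, R). prints compact rows n x {..}"""
    s=bot.get_state(); p,R=(s["ee_pos"],s["tool_rot"]) if start is None else start
    p=np.array(p);R=np.array(R);out=[]
    for X,Rt in wps:
        Pt=np.array(X)-tip*Rt[:,2]
        n=max(1,int(np.ceil(max(np.linalg.norm(Pt-p)/smax,Ro.from_matrix(R.T@Rt).magnitude()*57.3/amax))))
        p0=p.copy()
        for k in range(n):
            tgt=p0+(Pt-p0)*(k+1)/n
            d=np.round(R.T@(tgt-p)/250,3); w=np.round(Ro.from_matrix(R.T@Rt).as_rotvec()/(n-k)/(np.pi/2),3)
            p=p+R@d*250; R=R@Ro.from_rotvec(w*np.pi/2).as_matrix()
            row=dict(zip(("x","y","z","wx","wy","wz"),[float(v) for v in (*d,*w)])); row={a:b for a,b in row.items() if b}; row["hand"]=hand
            out.append(row)
    for i in range(0,len(out),20): print(str(out[i:i+20]).replace("'",'"').replace(" ",""))
    print(len(out),p.round(1))
    return p,R
E
python3 - <<'E'
from plan import *
R=Rdown(sgn=-1); T=bot.tips_ahead
up=np.array([0,0,T])
a,b=np.array([330,-330,500.]),np.array([390,0,500.])
rows([(a,R),(b,R)],0)
st=B(92,-26,272)+up
rows([(st+[0,0,50],R),(st,R)],0,start=(b,R)) 
E
```

```text
[4.54154838e+02 2.07084958e+02 4.39764899e-01 9.65517448e+01]
[[ 0.6 -0.8]
 [ 0.1 -0.4]
 [-1.   0.1]
 [-0.4 -1.6]
 [-0.3  0.2]
 [ 0.7  8.1]
 [ 0.4 -0.4]
 [-0.8 -0.7]
 [-0.7  0.1]
 [ 0.7 -0.9]]
handle tri (array([540.89980632, 245.89856725, 248.2891866 ]), np.float64(1.185333572499542)) [538.72264914 246.87355101 251.05463856]
[{"x":0.099,"y":-0.102,"z":-0.038,"wz":-0.014,"hand":0},{"x":0.101,"y":-0.099,"z":-0.039,"wz":-0.014,"hand":0},{"x":0.103,"y":-0.097,"z":-0.038,"wz":-0.013,"hand":0},{"x":0.106,"y":-0.096,"z":-0.038,"wz":-0.014,"hand":0},{"x":0.107,"y":-0.092,"z":-0.039,"wz":-0.013,"hand":0},{"x":0.109,"y":-0.091,"z":-0.038,"wz":-0.014,"hand":0},{"x":0.111,"y":-0.088,"z":-0.038,"wz":-0.013,"hand":0},{"x":0.113,"y":-0.086,"z":-0.039,"wz":-0.014,"hand":0},{"x":0.115,"y":-0.083,"z":-0.038,"wx":-0.001,"wz":-0.013,"hand":0},{"x":0.117,"y":-0.081,"z":-0.039,"wz":-0.014,"hand":0},{"x":0.087,"y":-0.121,"hand":0},{"x":0.086,"y":-0.122,"hand":0},{"x":0.087,"y":-0.121,"hand":0},{"x":0.086,"y":-0.121,"hand":0},{"x":0.087,"y":-0.122,"z":0.001,"hand":0},{"x":0.087,"y":-0.121,"hand":0},{"x":0.086,"y":-0.121,"hand":0},{"x":0.087,"y":-0.122,"hand":0},{"x":0.087,"y":-0.121,"hand":0}]
19 [3.901e+02 1.000e-01 5.000e+02]
[{"x":0.119,"y":-0.067,"z":-0.006,"hand":0},{"x":0.119,"y":-0.067,"z":-0.006,"hand":0},{"x":0.119,"y":-0.067,"z":-0.006,"hand":0},{"x":0.119,"y":-0.067,"z":-0.006,"hand":0},{"x":0.12,"y":-0.067,"z":-0.006,"hand":0},{"x":0.119,"y":-0.067,"z":-0.006,"hand":0},{"x":0.119,"y":-0.067,"z":-0.006,"hand":0},{"x":0.119,"y":-0.067,"z":-0.006,"hand":0},{"z":0.1,"hand":0},{"z":0.1,"hand":0}]
10 [548.5 222.7 462. ]
```

>>> arm_command:
  targets:
    - {"x": 0.099, "y": -0.102, "z": -0.038, "wz": -0.014, "hand": 0}
    - {"x": 0.101, "y": -0.099, "z": -0.039, "wz": -0.014, "hand": 0}
    - {"x": 0.103, "y": -0.097, "z": -0.038, "wz": -0.013, "hand": 0}
    - {"x": 0.106, "y": -0.096, "z": -0.038, "wz": -0.014, "hand": 0}
    - {"x": 0.107, "y": -0.092, "z": -0.039, "wz": -0.013, "hand": 0}
    - {"x": 0.109, "y": -0.091, "z": -0.038, "wz": -0.014, "hand": 0}
    - {"x": 0.111, "y": -0.088, "z": -0.038, "wz": -0.013, "hand": 0}
    - {"x": 0.113, "y": -0.086, "z": -0.039, "wz": -0.014, "hand": 0}
    - {"x": 0.115, "y": -0.083, "z": -0.038, "wz": -0.013, "hand": 0}
    - {"x": 0.117, "y": -0.081, "z": -0.039, "wz": -0.014, "hand": 0}
    - {"x": 0.087, "y": -0.121, "hand": 0}
    - {"x": 0.087, "y": -0.121, "hand": 0}
    - {"x": 0.087, "y": -0.121, "hand": 0}
    - {"x": 0.087, "y": -0.121, "hand": 0}
    - {"x": 0.087, "y": -0.121, "hand": 0}
    - {"x": 0.087, "y": -0.121, "hand": 0}
    - {"x": 0.087, "y": -0.121, "hand": 0}
    - {"x": 0.087, "y": -0.121, "hand": 0}
    - {"x": 0.087, "y": -0.121, "hand": 0}
    - {"hand": 0}
  grip_force: 10

```text
invalid input
```

>>> arm_command:
  targets:
    - {"x": 0.1, "y": -0.1, "z": -0.04, "wx": 0, "wy": 0, "wz": -0.014, "hand": 0}

```text
time: 0.18
ee_pos: [162.8, -605.2, 410.8]
tool_rot: [[0.97, 0.243, -0.002], [0.243, -0.97, 0.004], [-0.001, -0.005, -1.0]]
force: [0.2, 1.1, 0.1]
gripper_width: 92.0
finger_force: 0.0
```

>>> arm_command:
  targets:
    - {"x": 0.101, "y": -0.099, "z": -0.039, "wx": 0, "wy": 0, "wz": -0.014, "hand": 0}
    - {"x": 0.103, "y": -0.097, "z": -0.038, "wx": 0, "wy": 0, "wz": -0.013, "hand": 0}
    - {"x": 0.106, "y": -0.096, "z": -0.038, "wx": 0, "wy": 0, "wz": -0.014, "hand": 0}
    - {"x": 0.107, "y": -0.092, "z": -0.039, "wx": 0, "wy": 0, "wz": -0.013, "hand": 0}
    - {"x": 0.109, "y": -0.091, "z": -0.038, "wx": 0, "wy": 0, "wz": -0.014, "hand": 0}
    - {"x": 0.111, "y": -0.088, "z": -0.038, "wx": 0, "wy": 0, "wz": -0.013, "hand": 0}
    - {"x": 0.113, "y": -0.086, "z": -0.039, "wx": 0, "wy": 0, "wz": -0.014, "hand": 0}
    - {"x": 0.115, "y": -0.083, "z": -0.038, "wx": 0, "wy": 0, "wz": -0.013, "hand": 0}
    - {"x": 0.117, "y": -0.081, "z": -0.039, "wx": 0, "wy": 0, "wz": -0.014, "hand": 0}
    - {"x": 0.087, "y": -0.121, "z": 0, "wx": 0, "wy": 0, "wz": 0, "hand": 0}
    - {"x": 0.087, "y": -0.121, "z": 0, "wx": 0, "wy": 0, "wz": 0, "hand": 0}
    - {"x": 0.087, "y": -0.121, "z": 0, "wx": 0, "wy": 0, "wz": 0, "hand": 0}
    - {"x": 0.087, "y": -0.121, "z": 0, "wx": 0, "wy": 0, "wz": 0, "hand": 0}
    - {"x": 0.087, "y": -0.121, "z": 0, "wx": 0, "wy": 0, "wz": 0, "hand": 0}
    - {"x": 0.087, "y": -0.121, "z": 0, "wx": 0, "wy": 0, "wz": 0, "hand": 0}
    - {"x": 0.087, "y": -0.121, "z": 0, "wx": 0, "wy": 0, "wz": 0, "hand": 0}
    - {"x": 0.087, "y": -0.121, "z": 0, "wx": 0, "wy": 0, "wz": 0, "hand": 0}
    - {"x": 0.087, "y": -0.121, "z": 0, "wx": 0, "wy": 0, "wz": 0, "hand": 0}
    - {"x": 0, "y": 0, "z": 0, "wx": 0, "wy": 0, "wz": 0, "hand": 0}

```text
time: 1.77
ee_pos: [391.4, 4.2, 500.9]
tool_rot: [[0.901, 0.435, -0.0], [0.435, -0.901, 0.003], [0.001, -0.002, -1.0]]
force: [0.2, -0.8, 0.8]
gripper_width: 0.1
finger_force: 0.0
```

```bash
sed -i 's/row={a:b for a,b in row.items() if b}; row\["hand"\]=hand/row["hand"]=hand/; ' plan.py; sed -i 's/^r=least.*/r=least_squares(f,[450,200,.4,90],loss="soft_l1")/; s/^print("handle.*//' fit.py; python3 - <<'E'
from plan import *
R=Rdown(sgn=-1); up=np.array([0,0,bot.tips_ahead]); s=bot.get_state(); print(s["ee_pos"],s["tool_rot"].round(3))
st=B(92,-26,272)+up
rows([(st+[0,0,50],R),(st,R)],0)
E
```

```text
[391.40890532   4.17308575 500.89261882] [[ 0.901  0.435 -0.   ]
 [ 0.435 -0.901  0.003]
 [ 0.001 -0.002 -1.   ]]
[{"x":0.135,"y":-0.073,"z":-0.006,"wx":-0.0,"wy":-0.0,"wz":0.001,"hand":0},{"x":0.135,"y":-0.074,"z":-0.006,"wx":-0.0,"wy":-0.0,"wz":0.001,"hand":0},{"x":0.135,"y":-0.074,"z":-0.006,"wx":-0.0,"wy":-0.0,"wz":0.001,"hand":0},{"x":0.135,"y":-0.074,"z":-0.006,"wx":-0.0,"wy":-0.0,"wz":0.001,"hand":0},{"x":0.134,"y":-0.074,"z":-0.006,"wx":-0.001,"wy":-0.0,"wz":0.001,"hand":0},{"x":0.135,"y":-0.075,"z":-0.007,"wx":-0.0,"wy":-0.0,"wz":0.001,"hand":0},{"x":0.134,"y":-0.075,"z":-0.006,"wx":-0.001,"wy":-0.001,"wz":0.0,"hand":0},{"x":0.0,"y":0.0,"z":0.1,"wx":0.0,"wy":0.0,"wz":0.0,"hand":0},{"x":0.001,"y":0.0,"z":0.1,"wx":0.0,"wy":0.0,"wz":0.0,"hand":0}]
9 [548.6 222.8 462.1]
```

>>> arm_command:
  targets:
    - {"x": 0.135, "y": -0.074, "z": -0.006, "wx": 0, "wy": 0, "wz": 0.001, "hand": 0}
    - {"x": 0.135, "y": -0.074, "z": -0.006, "wx": 0, "wy": 0, "wz": 0.001, "hand": 0}
    - {"x": 0.135, "y": -0.074, "z": -0.006, "wx": 0, "wy": 0, "wz": 0.001, "hand": 0}
    - {"x": 0.135, "y": -0.074, "z": -0.006, "wx": 0, "wy": 0, "wz": 0.001, "hand": 0}
    - {"x": 0.135, "y": -0.074, "z": -0.006, "wx": 0, "wy": 0, "wz": 0.001, "hand": 0}
    - {"x": 0.135, "y": -0.075, "z": -0.007, "wx": 0, "wy": 0, "wz": 0.001, "hand": 0}
    - {"x": 0.134, "y": -0.075, "z": -0.006, "wx": 0, "wy": 0, "wz": 0, "hand": 0}
    - {"x": 0, "y": 0, "z": 0.1, "wx": 0, "wy": 0, "wz": 0, "hand": 0}
    - {"x": 0, "y": 0, "z": 0.1, "wx": 0, "wy": 0, "wz": 0, "hand": 0}
    - {"x": 0, "y": 0, "z": 0, "wx": 0, "wy": 0, "wz": 0, "hand": 0}
    - {"x": 0, "y": 0, "z": 0, "wx": 0, "wy": 0, "wz": 0, "hand": 0}

```text
time: 2.68
ee_pos: [550.5, 216.1, 459.7]
tool_rot: [[0.909, 0.417, -0.005], [0.417, -0.909, -0.002], [-0.005, -0.001, -1.0]]
force: [0.3, -0.7, 0.5]
gripper_width: 0.4
finger_force: 0.0
```

```bash
python3 - <<'E'
from plan import *
a=bot.read_camera("scene")[0][90:290,240:420];b=bot.read_camera("top")[0][85:285,230:410]
cv2.imwrite("pics/c1.png",cv2.resize(np.hstack([a,b])[:,:,::-1],None,fx=2.2,fy=2.2,interpolation=cv2.INTER_CUBIC))
R=Rdown(sgn=-1); up=np.array([0,0,bot.tips_ahead]); s=bot.get_state(); print(s["ee_pos"],s["tool_rot"].round(3))
w=[]
for ph in np.linspace(-.36,.86,14):
    g=np.array([165-95*np.cos(ph),51.6+95*np.sin(ph)])-18*np.array([np.sin(ph),np.cos(ph)])
    w.append((B(*g,272)+up,R))
rows(w,0,smax=20)
E
```

```text
[550.69902722 216.10838028 463.46354923] [[ 0.909  0.417  0.002]
 [ 0.417 -0.909  0.   ]
 [ 0.002  0.    -1.   ]]
[{"x":-0.018,"y":-0.068,"z":0.003,"wx":0.0,"wy":-0.001,"wz":-0.003,"hand":0},{"x":-0.018,"y":-0.069,"z":0.002,"wx":0.0,"wy":-0.0,"wz":-0.003,"hand":0},{"x":-0.017,"y":-0.031,"z":0.0,"wx":0.0,"wy":-0.0,"wz":-0.0,"hand":0},{"x":-0.015,"y":-0.034,"z":0.0,"wx":0.0,"wy":-0.0,"wz":-0.0,"hand":0},{"x":-0.011,"y":-0.034,"z":0.0,"wx":0.0,"wy":-0.0,"wz":-0.0,"hand":0},{"x":-0.008,"y":-0.036,"z":0.0,"wx":0.0,"wy":-0.0,"wz":-0.0,"hand":0},{"x":-0.004,"y":-0.036,"z":0.0,"wx":0.0,"wy":-0.0,"wz":-0.0,"hand":0},{"x":-0.002,"y":-0.036,"z":0.0,"wx":0.0,"wy":-0.0,"wz":-0.0,"hand":0},{"x":0.003,"y":-0.036,"z":0.0,"wx":0.0,"wy":-0.0,"wz":-0.0,"hand":0},{"x":0.005,"y":-0.036,"z":0.0,"wx":0.0,"wy":-0.0,"wz":-0.0,"hand":0},{"x":0.009,"y":-0.035,"z":0.0,"wx":0.0,"wy":-0.0,"wz":-0.0,"hand":0},{"x":0.013,"y":-0.034,"z":0.0,"wx":0.0,"wy":-0.0,"wz":-0.0,"hand":0},{"x":0.015,"y":-0.033,"z":0.0,"wx":0.0,"wy":-0.0,"wz":-0.0,"hand":0},{"x":0.018,"y":-0.031,"z":0.0,"wx":0.0,"wy":-0.0,"wz":-0.0,"hand":0},{"x":0.022,"y":-0.03,"z":0.0,"wx":0.0,"wy":-0.0,"wz":-0.0,"hand":0}]
15 [487.5 346.4 462.2]
```

View pics/c1.png

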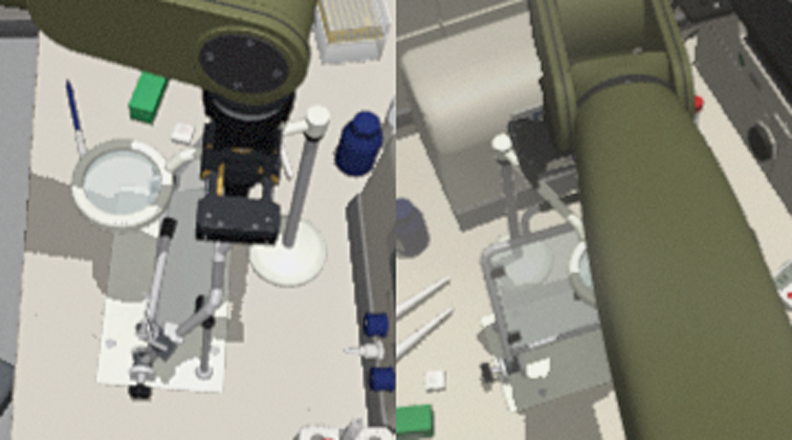

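The picture shows the closed gripper right of the lamp arm and clear of the shield handle. The head sits at about (122,182) in the left panel.

>>> arm_command:
  targets:
    - {"x": -0.018, "y": -0.068, "z": 0.003, "wx": 0, "wy": 0, "wz": -0.003, "hand": 0}
    - {"x": -0.018, "y": -0.069, "z": 0.002, "wx": 0, "wy": 0, "wz": -0.003, "hand": 0}
    - {"x": -0.017, "y": -0.031, "z": 0, "wx": 0, "wy": 0, "wz": 0, "hand": 0}
    - {"x": -0.015, "y": -0.034, "z": 0, "wx": 0, "wy": 0, "wz": 0, "hand": 0}
    - {"x": -0.011, "y": -0.034, "z": 0, "wx": 0, "wy": 0, "wz": 0, "hand": 0}
    - {"x": -0.008, "y": -0.036, "z": 0, "wx": 0, "wy": 0, "wz": 0, "hand": 0}
    - {"x": -0.004, "y": -0.036, "z": 0, "wx": 0, "wy": 0, "wz": 0, "hand": 0}
    - {"x": -0.002, "y": -0.036, "z": 0, "wx": 0, "wy": 0, "wz": 0, "hand": 0}
    - {"x": 0.003, "y": -0.036, "z": 0, "wx": 0, "wy": 0, "wz": 0, "hand": 0}
    - {"x": 0.005, "y": -0.036, "z": 0, "wx": 0, "wy": 0, "wz": 0, "hand": 0}
    - {"x": 0, "y": 0, "z": 0, "wx": 0, "wy": 0, "wz": 0, "hand": 0}

```text
time: 3.7
ee_pos: [486.5, 303.5, 460.3]
tool_rot: [[0.904, 0.428, -0.002], [0.428, -0.904, 0.001], [-0.001, -0.001, -1.0]]
force: [-0.1, 0.3, -0.3]
gripper_width: 0.9
finger_force: 0.0
```

>>> arm_command:
  targets:
    - {"x": 0.009, "y": -0.035, "z": 0, "wx": 0, "wy": 0, "wz": 0, "hand": 0}
    - {"x": 0.013, "y": -0.034, "z": 0, "wx": 0, "wy": 0, "wz": 0, "hand": 0}
    - {"x": 0.015, "y": -0.033, "z": 0, "wx": 0, "wy": 0, "wz": 0, "hand": 0}
    - {"x": 0.018, "y": -0.031, "z": 0, "wx": 0, "wy": 0, "wz": 0, "hand": 0}
    - {"x": 0.022, "y": -0.03, "z": 0, "wx": 0, "wy": 0, "wz": 0, "hand": 0}
    - {"x": 0, "y": 0, "z": 0, "wx": 0, "wy": 0, "wz": 0, "hand": 0}
    - {"x": 0, "y": 0, "z": 0, "wx": 0, "wy": 0, "wz": 0, "hand": 0}

```text
time: 4.28
ee_pos: [487.2, 347.8, 460.6]
tool_rot: [[0.904, 0.427, -0.001], [0.427, -0.904, 0.001], [-0.0, -0.001, -1.0]]
force: [-0.3, -0.2, -0.2]
gripper_width: 0.7
finger_force: 0.0
```

```bash
python3 - <<'E'
from plan import *
S=bot.read_camera("scene");T=bot.read_camera("top")
a=S[0][60:280,230:410];b=T[0][85:305,200:380]
cv2.imwrite("pics/c2.png",cv2.resize(np.hstack([a,b])[:,:,::-1],None,fx=2.2,fy=2.2,interpolation=cv2.INTER_CUBIC))
s=bot.get_state(); print(s["ee_pos"],s["force"])
a_=yaw; Rb=np.array([[np.cos(a_),np.sin(a_)],[-np.sin(a_),np.cos(a_)]])
print("tip base",Rb@(s["ee_pos"][:2]-r.x[:2]))
# head: depth points with z in 250..282 
for n,(p,d) in(("scene",S),("top",T)):
    c,f=K(n); v,u=np.mgrid[:400,:640]
    P=np.stack([(u-c["cx"])/f*d,(v-c["cy"])/f*d,d],-1); X=(P-c["t"])@np.array(c["R"]); 
    bx=(X[...,:2]-r.x[:2])@Rb.T
    m=(d>0)&(X[...,2]>262)&(X[...,2]<284)&(p.min(-1)>150)&(bx[...,1]>50)&(bx[...,0]<130)
    q=bx[m]; print(n,m.sum(),q.min(0),q.max(0)) if m.sum() else print(n,0)
E
```

```text
[487.15739971 347.16079962 460.70837577] [ 0.84669747 -0.26791997 -0.10868602]
tip base [ 89.4964585  112.69780092]
scene 541 [ -1.03571538 164.60980201] [ 58.63117007 261.86043438]
top 923 [ -3.84949911 166.80287371] [ 92.35157661 265.94684349]
```

View pics/c2.png

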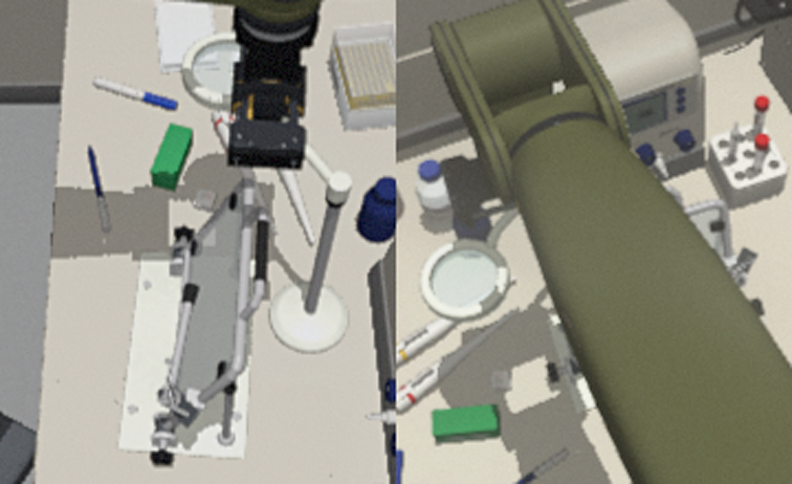

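The head now spans about x -4..92, y 165..266 in base axes, so it is wholly past the shield edge (126) and the knob (155). It is at about (460,280) in the right panel. Next is the stand.

```bash
cat >> plan.py <<'E'
def Rside(t):  # flange leaning left by t, tool y ~ -base y
    z=np.array([0,-np.sin(t),-np.cos(t)]); y=np.array([0,-np.cos(t),np.sin(t)])
    return Ro.from_euler("z",yaw).as_matrix()@np.c_[np.cross(y,z),y,z]
E
python3 - <<'E'
from plan import *
T=bot.tips_ahead; R0=Rdown(sgn=-1); R=Rside(.2)
s=bot.get_state(); tip=s["ee_pos"]+T*s["tool_rot"][:,2]
ex=B(1,0,0)-B(0,0,0); ey=B(0,1,0)-B(0,0,0)
P=lambda q:stand(q,88)+5*ex+[0,0,4]
t1=tip-25*ey; t2=t1+[0,0,60]; t3=P(0)+[0,0,80]; t3[2]=max(t3[2],0); 
p=rows([(t1,R0),(t2,R0),(np.r_[P(0)[:2],t2[2]],R),(P(0)+[0,0,25],R)],0,tip=T,smax=35)
print("press")
p=rows([(P(0),R)]+[(P(q),R) for q in np.arange(.15,1.1,.15)],0,tip=T,smax=14,start=p)
E
```

```text
[{"x":-0.0,"y":0.1,"z":-0.0,"wx":-0.0,"wy":0.0,"wz":0.001,"hand":0},{"x":-0.0,"y":-0.0,"z":-0.12,"wx":-0.0,"wy":0.0,"wz":-0.0,"hand":0},{"x":-0.0,"y":-0.0,"z":-0.12,"wx":-0.0,"wy":0.0,"wz":-0.0,"hand":0},{"x":-0.09,"y":0.102,"z":0.005,"wx":-0.043,"wy":0.0,"wz":-0.0,"hand":0},{"x":-0.09,"y":0.102,"z":0.012,"wx":-0.042,"wy":0.0,"wz":-0.0,"hand":0},{"x":-0.09,"y":0.101,"z":0.019,"wx":-0.043,"wy":0.0,"wz":-0.0,"hand":0},{"x":0.0,"y":-0.026,"z":0.128,"wx":0.0,"wy":0.0,"wz":-0.0,"hand":0},{"x":0.0,"y":-0.026,"z":0.129,"wx":0.0,"wy":0.0,"wz":-0.0,"hand":0},{"x":0.0,"y":-0.026,"z":0.128,"wx":0.0,"wy":0.0,"wz":-0.0,"hand":0},{"x":0.0,"y":-0.026,"z":0.129,"wx":0.0,"wy":0.0,"wz":-0.0,"hand":0},{"x":0.0,"y":-0.026,"z":0.128,"wx":0.0,"wy":0.0,"wz":-0.0,"hand":0}]
11 [469.4 226.2 353. ]
press
[{"x":0.0,"y":-0.01,"z":0.049,"wx":0.0,"wy":0.0,"wz":-0.0,"hand":0},{"x":0.0,"y":-0.01,"z":0.049,"wx":0.0,"wy":0.0,"wz":-0.0,"hand":0},{"x":-0.04,"y":-0.01,"z":0.032,"wx":0.0,"wy":0.0,"wz":-0.0,"hand":0},{"x":-0.041,"y":-0.003,"z":0.033,"wx":0.0,"wy":0.0,"wz":-0.0,"hand":0},{"x":-0.04,"y":0.006,"z":0.034,"wx":0.0,"wy":0.0,"wz":-0.0,"hand":0},{"x":-0.038,"y":0.013,"z":0.035,"wx":0.0,"wy":0.0,"wz":-0.0,"hand":0},{"x":-0.035,"y":0.021,"z":0.033,"wx":0.0,"wy":0.0,"wz":-0.0,"hand":0},{"x":-0.032,"y":0.028,"z":0.032,"wx":0.0,"wy":0.0,"wz":-0.0,"hand":0},{"x":-0.027,"y":0.034,"z":0.03,"wx":0.0,"wy":0.0,"wz":-0.0,"hand":0}]
9 [426.3 169.2 276.4]
```

>>> arm_command:
  targets:
    - {"x": 0, "y": 0.1, "z": 0, "wx": 0, "wy": 0, "wz": 0, "hand": 0}
    - {"x": 0, "y": 0, "z": -0.12, "wx": 0, "wy": 0, "wz": 0, "hand": 0}
    - {"x": 0, "y": 0, "z": -0.12, "wx": 0, "wy": 0, "wz": 0, "hand": 0}
    - {"x": -0.09, "y": 0.102, "z": 0.005, "wx": -0.043, "wy": 0, "wz": 0, "hand": 0}
    - {"x": -0.09, "y": 0.102, "z": 0.012, "wx": -0.042, "wy": 0, "wz": 0, "hand": 0}
    - {"x": -0.09, "y": 0.101, "z": 0.019, "wx": -0.043, "wy": 0, "wz": 0, "hand": 0}
    - {"x": 0, "y": -0.026, "z": 0.128, "wx": 0, "wy": 0, "wz": 0, "hand": 0}
    - {"x": 0, "y": -0.026, "z": 0.128, "wx": 0, "wy": 0, "wz": 0, "hand": 0}
    - {"x": 0, "y": -0.026, "z": 0.128, "wx": 0, "wy": 0, "wz": 0, "hand": 0}
    - {"x": 0, "y": -0.026, "z": 0.128, "wx": 0, "wy": 0, "wz": 0, "hand": 0}
    - {"x": 0, "y": -0.026, "z": 0.128, "wx": 0, "wy": 0, "wz": 0, "hand": 0}
    - {"x": 0, "y": 0, "z": 0, "wx": 0, "wy": 0, "wz": 0, "hand": 0}
    - {"x": 0, "y": 0, "z": 0, "wx": 0, "wy": 0, "wz": 0, "hand": 0}

```text
time: 5.47
ee_pos: [469.0, 225.6, 352.2]
tool_rot: [[0.905, 0.418, 0.081], [0.426, -0.886, -0.182], [-0.004, 0.199, -0.98]]
force: [0.4, 0.3, 0.4]
gripper_width: 0.2
finger_force: 0.0
```

```bash
python3 - <<'E'
from plan import *
a=bot.read_camera("scene")[0][110:310,230:410]
b=bot.read_camera("top")[0][110:310,230:410]
cv2.imwrite("pics/c3.png",cv2.resize(np.hstack([a,b])[:,:,::-1],None,fx=2.2,fy=2.2,interpolation=cv2.INTER_CUBIC))
T=bot.tips_ahead; R=Rside(.2); ex=B(1,0,0)-B(0,0,0)
s=bot.get_state(); print("tip",s["ee_pos"]+T*s["tool_rot"][:,2], "force",s["force"])
P=lambda q:stand(q,88)+5*ex+[0,0,4]; print("P0",P(0))
rows([(P(0),R)]+[(P(q),R) for q in np.arange(.15,1.1,.15)],0,tip=T,smax=14)
E
```

```text
tip [487.08276145 192.08986921 169.97572618] force [-1.01781084 -0.18655528  1.32188921]
P0 [485.54493695 192.16827452 141.70370434]
[{"x":-0.001,"y":-0.008,"z":0.037,"wx":0.0,"wy":-0.001,"wz":-0.0,"hand":0},{"x":-0.001,"y":-0.008,"z":0.036,"wx":0.0,"wy":-0.001,"wz":-0.0,"hand":0},{"x":-0.001,"y":-0.008,"z":0.037,"wx":0.001,"wy":-0.0,"wz":-0.0,"hand":0},{"x":-0.041,"y":-0.01,"z":0.032,"wx":-0.0,"wy":-0.0,"wz":-0.0,"hand":0},{"x":-0.041,"y":-0.003,"z":0.033,"wx":-0.0,"wy":-0.0,"wz":-0.0,"hand":0},{"x":-0.039,"y":0.006,"z":0.034,"wx":-0.0,"wy":-0.0,"wz":-0.0,"hand":0},{"x":-0.038,"y":0.013,"z":0.035,"wx":-0.0,"wy":-0.0,"wz":-0.0,"hand":0},{"x":-0.036,"y":0.021,"z":0.033,"wx":-0.0,"wy":-0.0,"wz":-0.0,"hand":0},{"x":-0.031,"y":0.028,"z":0.032,"wx":-0.0,"wy":-0.0,"wz":-0.0,"hand":0},{"x":-0.028,"y":0.034,"z":0.029,"wx":-0.0,"wy":-0.0,"wz":-0.0,"hand":0}]
10 [426.1 169.3 276.6]
```

View pics/c3.png

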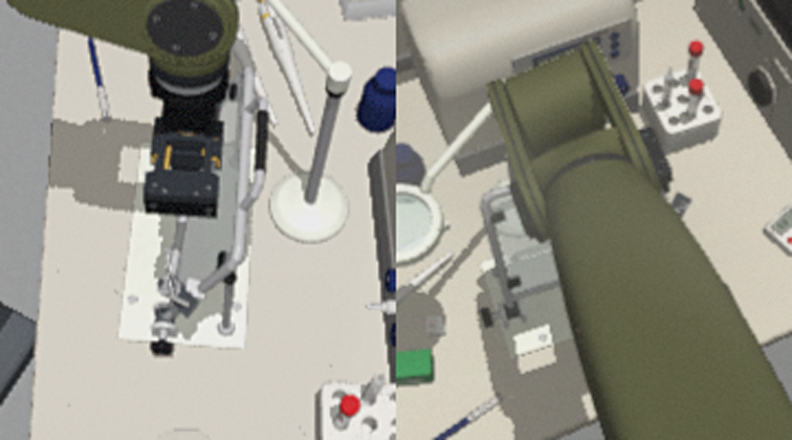

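The gripper is over the stand, at about (185,190) in the left panel, and nothing has been touched yet. The shield is still on its backstays. Pressing now.

>>> arm_command:
  targets:
    - {"x": 0, "y": -0.008, "z": 0.037, "wx": 0, "wy": 0, "wz": 0, "hand": 0}
    - {"x": 0, "y": -0.008, "z": 0.037, "wx": 0, "wy": 0, "wz": 0, "hand": 0}
    - {"x": 0, "y": -0.008, "z": 0.037, "wx": 0, "wy": 0, "wz": 0, "hand": 0}
    - {"x": 0, "y": 0, "z": 0, "wx": 0, "wy": 0, "wz": 0, "hand": 0}
    - {"x": -0.02, "y": -0.005, "z": 0.016, "wx": 0, "wy": 0, "wz": 0, "hand": 0}
    - {"x": -0.02, "y": -0.005, "z": 0.016, "wx": 0, "wy": 0, "wz": 0, "hand": 0}

```text
time: 6.07
ee_pos: [460.0, 223.1, 319.1]
tool_rot: [[0.905, 0.417, 0.085], [0.426, -0.887, -0.181], [-0.001, 0.2, -0.98]]
force: [-5.7, -2.2, 11.9]
gripper_width: 0.6
finger_force: 5.8
```

>>> arm_command:
  targets:
    - {"x": -0.02, "y": -0.002, "z": 0.016, "wx": 0, "wy": 0, "wz": 0, "hand": 0}
    - {"x": -0.02, "y": -0.001, "z": 0.017, "wx": 0, "wy": 0, "wz": 0, "hand": 0}
    - {"x": -0.02, "y": 0.003, "z": 0.017, "wx": 0, "wy": 0, "wz": 0, "hand": 0}
    - {"x": -0.02, "y": 0.003, "z": 0.017, "wx": 0, "wy": 0, "wz": 0, "hand": 0}
    - {"x": -0.019, "y": 0.006, "z": 0.017, "wx": 0, "wy": 0, "wz": 0, "hand": 0}
    - {"x": -0.019, "y": 0.007, "z": 0.017, "wx": 0, "wy": 0, "wz": 0, "hand": 0}

```text
time: 6.57
ee_pos: [437.1, 202.0, 293.4]
tool_rot: [[0.904, 0.418, 0.086], [0.427, -0.886, -0.181], [0.0, 0.2, -0.98]]
force: [-1.3, -0.4, 3.4]
gripper_width: 0.5
finger_force: 1.7
```

>>> arm_command:
  targets:
    - {"x": -0.018, "y": 0.01, "z": 0.017, "wx": 0, "wy": 0, "wz": 0, "hand": 0}
    - {"x": -0.018, "y": 0.011, "z": 0.016, "wx": 0, "wy": 0, "wz": 0, "hand": 0}
    - {"x": -0.016, "y": 0.014, "z": 0.016, "wx": 0, "wy": 0, "wz": 0, "hand": 0}
    - {"x": -0.016, "y": 0.014, "z": 0.016, "wx": 0, "wy": 0, "wz": 0, "hand": 0}

```text
time: 6.9
ee_pos: [428.0, 180.6, 278.7]
tool_rot: [[0.905, 0.418, 0.085], [0.426, -0.886, -0.181], [-0.0, 0.199, -0.98]]
force: [-0.3, 0.5, -0.3]
gripper_width: 0.2
finger_force: 0.0
```

>>> arm_command:
  targets:
    - {"x": -0.014, "y": 0.017, "z": 0.015, "wx": 0, "wy": 0, "wz": 0, "hand": 0}
    - {"x": -0.014, "y": 0.017, "z": 0.015, "wx": 0, "wy": 0, "wz": 0, "hand": 0}
    - {"x": 0, "y": 0, "z": 0, "wx": 0, "wy": 0, "wz": 0, "hand": 0}

```text
time: 7.15
ee_pos: [425.6, 168.2, 272.7]
tool_rot: [[0.905, 0.417, 0.083], [0.425, -0.887, -0.181], [-0.002, 0.2, -0.98]]
force: [-0.0, -1.1, -0.9]
gripper_width: 0.5
finger_force: 0.0
```

```bash
python3 - <<'E'
from plan import *
a=bot.read_camera("scene")[0][110:310,230:410]
b=bot.read_camera("top")[0][110:310,230:410]
cv2.imwrite("pics/c4.png",cv2.resize(np.hstack([a,b])[:,:,::-1],None,fx=2.2,fy=2.2,interpolation=cv2.INTER_CUBIC))
T=bot.tips_ahead
s=bot.get_state(); print("tip",s["ee_pos"]+T*s["tool_rot"][:,2], "force",s["force"])
print("foot down expected crop px",[ (proj(n,stand(1.85,122))-(230,110))*2.2 for n in("scene","top")])
E
```

```text
tip [442.21113855 134.5814678   87.30615186] force [ 0.40352039  0.54457628 -0.53475998]
foot down expected crop px [array([ 85.2138523 , 318.16204934]), array([308.89348297, 303.55803736])]
```

View pics/c4.png

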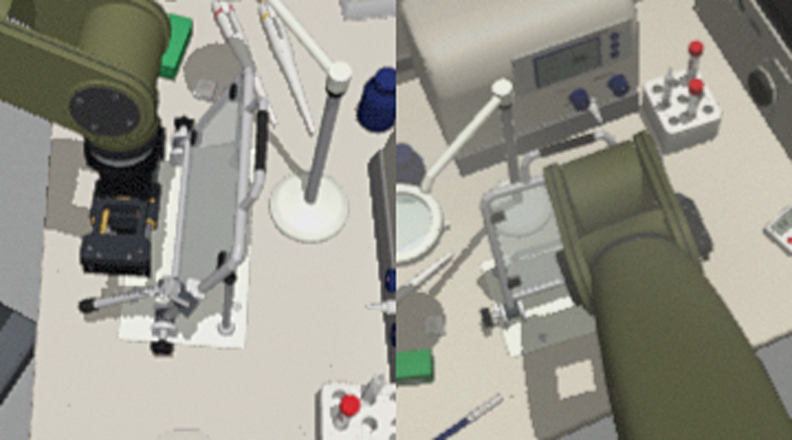

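The stand is over. It points toward the worker with its foot at about (90,306) in the left panel, close to the computed (85,318). I'll check the stop once the gripper has lifted clear.

```bash
python3 - <<'E'
from plan import *
s=bot.get_state(); print(s["q"].round(2)); R0=Rdown(sgn=-1); R=Rdown(0,True,1)
tip=s["ee_pos"]+171*s["tool_rot"][:,2]
p=rows([(tip+[0,0,110],R0),(B(0,0,360),R),(B(93.5,0,320),R)],.6,tip=171,smax=35)
for q in(1.5,1.6,1.7,1.8,1.85): print(q,[(proj(n,stand(q,122))-(230,110))*2.2 for n in("scene",)])
E
```

```text
[ 0.3  -0.19  2.19 -0.22  1.12  1.53]
[{"x":-0.0,"y":0.056,"z":-0.104,"wx":0.032,"wy":0.0,"wz":-0.0,"hand":0.6},{"x":-0.0,"y":0.051,"z":-0.107,"wx":0.032,"wy":0.0,"wz":-0.0,"hand":0.6},{"x":-0.0,"y":0.045,"z":-0.11,"wx":0.032,"wy":0.0,"wz":-0.0,"hand":0.6},{"x":-0.0,"y":0.04,"z":-0.111,"wx":0.032,"wy":0.0,"wz":-0.0,"hand":0.6},{"x":0.012,"y":-0.016,"z":-0.041,"wx":-0.0,"wy":-0.0,"wz":-0.071,"hand":0.6},{"x":0.014,"y":-0.015,"z":-0.041,"wx":-0.0,"wy":-0.0,"wz":-0.071,"hand":0.6},{"x":0.015,"y":-0.013,"z":-0.041,"wx":-0.0,"wy":-0.0,"wz":-0.072,"hand":0.6},{"x":0.016,"y":-0.012,"z":-0.042,"wx":-0.0,"wy":-0.0,"wz":-0.071,"hand":0.6},{"x":0.018,"y":-0.009,"z":-0.041,"wx":-0.0,"wy":-0.0,"wz":-0.072,"hand":0.6},{"x":0.019,"y":-0.008,"z":-0.041,"wx":-0.0,"wy":-0.0,"wz":-0.071,"hand":0.6},{"x":0.019,"y":-0.005,"z":-0.041,"wx":-0.0,"wy":-0.0,"wz":-0.072,"hand":0.6},{"x":0.02,"y":-0.003,"z":-0.041,"wx":-0.0,"wy":-0.0,"wz":-0.071,"hand":0.6},{"x":0.02,"y":-0.001,"z":-0.041,"wx":-0.0,"wy":-0.0,"wz":-0.072,"hand":0.6},{"x":0.02,"y":0.002,"z":-0.042,"wx":-0.0,"wy":-0.0,"wz":-0.071,"hand":0.6},{"x":0.02,"y":0.003,"z":-0.041,"wx":-0.0,"wy":-0.0,"wz":-0.072,"hand":0.6},{"x":0.019,"y":0.006,"z":-0.041,"wx":-0.0,"wy":-0.0,"wz":-0.071,"hand":0.6},{"x":0.019,"y":0.008,"z":-0.041,"wx":-0.0,"wy":-0.0,"wz":-0.072,"hand":0.6},{"x":0.017,"y":0.01,"z":-0.041,"wx":-0.0,"wy":-0.0,"wz":-0.071,"hand":0.6},{"x":0.0,"y":0.125,"z":0.053,"wx":-0.0,"wy":-0.0,"wz":-0.0,"hand":0.6},{"x":0.0,"y":0.124,"z":0.053,"wx":-0.0,"wy":-0.0,"wz":-0.0,"hand":0.6}]
[{"x":0.0,"y":0.125,"z":0.054,"wx":-0.0,"wy":-0.0,"wz":-0.0,"hand":0.6}]
21 [538.7 246.9 490.9]
1.5 [array([ 90.84360537, 282.88261155])]
1.6 [array([ 88.32564194, 292.99721674])]
1.7 [array([ 86.52315255, 303.12452088])]
1.8 [array([ 85.46080407, 313.18378833])]
1.85 [array([ 85.2138523 , 318.16204934])]
```

>>> arm_command:
  targets:
    - {"x": 0, "y": 0.056, "z": -0.104, "wx": 0.032, "wy": 0, "wz": 0, "hand": 0}
    - {"x": 0, "y": 0.051, "z": -0.107, "wx": 0.032, "wy": 0, "wz": 0, "hand": 0}
    - {"x": 0, "y": 0.045, "z": -0.11, "wx": 0.032, "wy": 0, "wz": 0, "hand": 0.6}
    - {"x": 0, "y": 0.04, "z": -0.111, "wx": 0.032, "wy": 0, "wz": 0, "hand": 0.6}
    - {"x": 0.012, "y": -0.016, "z": -0.041, "wx": 0, "wy": 0, "wz": -0.071, "hand": 0.6}
    - {"x": 0.014, "y": -0.015, "z": -0.041, "wx": 0, "wy": 0, "wz": -0.071, "hand": 0.6}
    - {"x": 0.015, "y": -0.013, "z": -0.041, "wx": 0, "wy": 0, "wz": -0.072, "hand": 0.6}
    - {"x": 0.016, "y": -0.012, "z": -0.042, "wx": 0, "wy": 0, "wz": -0.071, "hand": 0.6}
    - {"x": 0.018, "y": -0.009, "z": -0.041, "wx": 0, "wy": 0, "wz": -0.072, "hand": 0.6}
    - {"x": 0.019, "y": -0.008, "z": -0.041, "wx": 0, "wy": 0, "wz": -0.071, "hand": 0.6}
    - {"x": 0.019, "y": -0.005, "z": -0.041, "wx": 0, "wy": 0, "wz": -0.072, "hand": 0.6}
    - {"x": 0.02, "y": -0.003, "z": -0.041, "wx": 0, "wy": 0, "wz": -0.071, "hand": 0.6}
    - {"x": 0.02, "y": -0.001, "z": -0.041, "wx": 0, "wy": 0, "wz": -0.072, "hand": 0.6}
    - {"x": 0.02, "y": 0.002, "z": -0.042, "wx": 0, "wy": 0, "wz": -0.071, "hand": 0.6}
    - {"x": 0.02, "y": 0.003, "z": -0.041, "wx": 0, "wy": 0, "wz": -0.072, "hand": 0.6}
    - {"x": 0.019, "y": 0.006, "z": -0.041, "wx": 0, "wy": 0, "wz": -0.071, "hand": 0.6}
    - {"x": 0.019, "y": 0.008, "z": -0.041, "wx": 0, "wy": 0, "wz": -0.072, "hand": 0.6}
    - {"x": 0.017, "y": 0.01, "z": -0.041, "wx": 0, "wy": 0, "wz": -0.071, "hand": 0.6}
    - {"x": 0, "y": 0, "z": 0, "wx": 0, "wy": 0, "wz": 0, "hand": 0.6}

```text
time: 8.83
ee_pos: [454.3, 208.2, 533.9]
tool_rot: [[-0.429, 0.903, 0.004], [0.903, 0.429, 0.002], [-0.0, 0.004, -1.0]]
force: [-0.1, 0.2, 0.1]
gripper_width: 57.0
finger_force: 0.0
```

```bash
python3 - <<'E'
from plan import *
S=bot.read_camera("scene");T=bot.read_camera("top"); np.savez("s5.npz",s=S[0],sd=S[1],t=T[0],td=T[1])
a=cv2.resize(S[0][165:275,255:365],(396,396),interpolation=cv2.INTER_CUBIC)
b=cv2.resize(T[0][140:280,260:400],(396,396),interpolation=cv2.INTER_CUBIC)
cv2.imwrite("pics/c5.png",np.hstack([a,b])[:,:,::-1])
# black foot in the scene view
m=((S[0].max(-1)<60)).astype(np.uint8); m[:,:262]=0;m[:220]=0;m[270:]=0;m[:,292:]=0
n,l,st,c=cv2.connectedComponentsWithStats(m)
for i in range(1,n):
    if st[i,4]>6: print("black",st[i],c[i])
print(proj("scene",stand(1.85,122)),proj("scene",stand(1.7,122)))
R=Rdown(0,True,1); print(bot.get_state()["ee_pos"]); rows([(B(93.5,0,320),R),(B(93.5,0,253),R)],.6,tip=171,smax=35)
E
```

```text
black [266 252   7   7  30] [268.43333333 255.23333333]
[268.73356923 254.61911333] [269.3287057  247.78387313]
[454.1023719  207.63617639 531.43249827]
[{"x":-0.0,"y":0.124,"z":0.054,"wx":0.0,"wy":0.0,"wz":-0.0,"hand":0.6},{"x":-0.001,"y":0.125,"z":0.054,"wx":0.0,"wy":0.0,"wz":-0.001,"hand":0.6},{"x":-0.001,"y":0.124,"z":0.054,"wx":0.001,"wy":0.0,"wz":-0.0,"hand":0.6},{"x":0.0,"y":0.0,"z":0.134,"wx":-0.0,"wy":0.0,"wz":-0.0,"hand":0.6},{"x":0.0,"y":0.0,"z":0.134,"wx":-0.0,"wy":0.0,"wz":-0.0,"hand":0.6}]
5 [538.7 246.8 424. ]
```

View pics/c5.png

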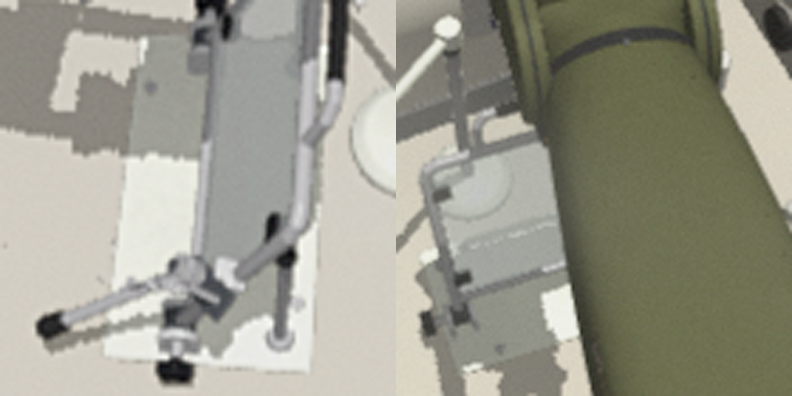

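The stand's foot is at (268.4,255.2), against (268.7,254.6) computed for the stop. It is fully down. Now the handle.

>>> arm_command:
  targets:
    - {"x": 0, "y": 0.124, "z": 0.054, "wx": 0, "wy": 0, "wz": 0, "hand": 0.6}
    - {"x": 0, "y": 0.124, "z": 0.054, "wx": 0, "wy": 0, "wz": 0, "hand": 0.6}
    - {"x": 0, "y": 0.124, "z": 0.054, "wx": 0, "wy": 0, "wz": 0, "hand": 0.6}
    - {"x": 0, "y": 0, "z": 0, "wx": 0, "wy": 0, "wz": 0, "hand": 0.6}
    - {"x": 0, "y": 0, "z": 0.067, "wx": 0, "wy": 0, "wz": 0, "hand": 0.6}
    - {"x": 0, "y": 0, "z": 0.067, "wx": 0, "wy": 0, "wz": 0, "hand": 0.6}
    - {"x": 0, "y": 0, "z": 0.067, "wx": 0, "wy": 0, "wz": 0, "hand": 0.6}
    - {"x": 0, "y": 0, "z": 0.067, "wx": 0, "wy": 0, "wz": 0, "hand": 0.6}
    - {"x": 0, "y": 0, "z": 0, "wx": 0, "wy": 0, "wz": 0, "hand": 0.6}
    - {"x": 0, "y": 0, "z": 0, "wx": 0, "wy": 0, "wz": 0, "hand": 0.6}

```text
time: 9.77
ee_pos: [537.6, 246.7, 422.4]
tool_rot: [[-0.425, 0.905, -0.003], [0.905, 0.425, -0.001], [0.0, -0.003, -1.0]]
force: [1.1, -0.5, 0.1]
gripper_width: 56.8
finger_force: 0.0
```

```bash
python3 - <<'E'
from plan import *
a=bot.read_camera("scene")[0][90:250,260:420];b=bot.read_camera("top")[0][110:270,240:400]
cv2.imwrite("pics/c6.png",cv2.resize(np.hstack([a,b])[:,:,::-1],None,fx=2.5,fy=2.5,interpolation=cv2.INTER_CUBIC))
s=bot.get_state(); print(s["force"],"grasp pt",s["ee_pos"]+171*s["tool_rot"][:,2],"handle",B(93.5,0,251))
E
```

```text
[0.46913464 0.7714693  0.40528805] grasp pt [538.41755744 247.01525188 253.93167292] handle [538.75847932 246.89040887 251.        ]
```

View pics/c6.png

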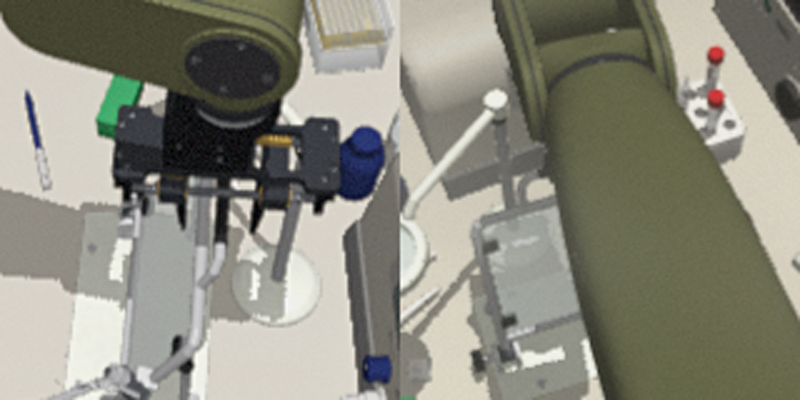

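The fingers, at about (182,205) and (258,205) in the left panel, straddle the black sleeve at (222,210). No contact force yet. Closing.

>>> arm_command:
  targets:
    - {"x": 0, "y": 0, "z": 0.006, "wx": 0, "wy": 0, "wz": 0, "hand": 0}
    - {"x": 0, "y": 0, "z": 0, "wx": 0, "wy": 0, "wz": 0, "hand": 0}
    - {"x": 0, "y": 0, "z": 0, "wx": 0, "wy": 0, "wz": 0, "hand": 0}
    - {"x": 0, "y": 0, "z": 0, "wx": 0, "wy": 0, "wz": 0, "hand": 0}
    - {"x": 0, "y": 0, "z": 0, "wx": 0, "wy": 0, "wz": 0, "hand": 0}
    - {"x": 0, "y": 0, "z": 0, "wx": 0, "wy": 0, "wz": 0, "hand": 0}
    - {"x": 0, "y": 0, "z": 0, "wx": 0, "wy": 0, "wz": 0, "hand": 0}
    - {"x": 0, "y": 0, "z": 0, "wx": 0, "wy": 0, "wz": 0, "hand": 0}
  grip_force: 25

```text
time: 10.53
ee_pos: [538.4, 247.2, 422.3]
tool_rot: [[-0.426, 0.905, 0.001], [0.905, 0.426, 0.0], [0.0, 0.001, -1.0]]
force: [2.1, -0.1, -0.0]
gripper_width: 12.1
finger_force: 25.0
```

```bash
python3 - <<'E'
from plan import *
s=bot.get_state(); g=s["ee_pos"]+171*s["tool_rot"][:,2]
a_=yaw; Rb=np.array([[np.cos(a_),np.sin(a_)],[-np.sin(a_),np.cos(a_)]])
print(s["force"],s["finger_force"],s["gripper_width"],"grasp base",Rb@(g[:2]-r.x[:2]),g[2])
w=[]
for th in np.arange(.35,-.001,-.05)[:8]:
    w.append((B(240*np.sin(th),0,30+240*np.cos(th)),Rdown(.4-th,True,1)))
rows(w,0,tip=171,smax=13,amax=3)
E
```

```text
[ 2.06784337 -0.13686644 -0.03231578] 25.001578330993652 12.057888941584887 grasp base [93.41455345  0.42297803] 251.30454026906034
[{"x":-0.001,"y":-0.039,"z":-0.008,"wx":-0.016,"wy":-0.0,"wz":0.0,"hand":0},{"x":-0.001,"y":-0.039,"z":-0.009,"wx":-0.015,"wy":-0.0,"wz":0.0,"hand":0},{"x":0.0,"y":-0.039,"z":-0.008,"wx":-0.016,"wy":-0.0,"wz":0.0,"hand":0},{"x":0.0,"y":-0.039,"z":-0.009,"wx":-0.016,"wy":-0.0,"wz":0.0,"hand":0},{"x":0.0,"y":-0.04,"z":-0.009,"wx":-0.016,"wy":-0.0,"wz":0.0,"hand":0},{"x":0.0,"y":-0.039,"z":-0.009,"wx":-0.016,"wy":-0.0,"wz":0.0,"hand":0},{"x":0.0,"y":-0.039,"z":-0.008,"wx":-0.016,"wy":-0.0,"wz":0.0,"hand":0},{"x":0.001,"y":-0.04,"z":-0.01,"wx":-0.016,"wy":-0.0,"wz":0.0,"hand":0},{"x":-0.0,"y":-0.039,"z":-0.008,"wx":-0.016,"wy":-0.0,"wz":0.0,"hand":0},{"x":-0.0,"y":-0.039,"z":-0.01,"wx":-0.016,"wy":-0.0,"wz":0.0,"hand":0},{"x":-0.0,"y":-0.04,"z":-0.008,"wx":-0.016,"wy":-0.0,"wz":0.0,"hand":0},{"x":-0.0,"y":-0.039,"z":-0.009,"wx":-0.015,"wy":-0.0,"wz":0.0,"hand":0},{"x":-0.0,"y":-0.039,"z":-0.009,"wx":-0.016,"wy":-0.0,"wz":0.0,"hand":0},{"x":-0.0,"y":-0.039,"z":-0.009,"wx":-0.016,"wy":-0.0,"wz":0.0,"hand":0},{"x":-0.0,"y":-0.04,"z":-0.008,"wx":-0.016,"wy":-0.0,"wz":0.0,"hand":0},{"x":-0.0,"y":-0.039,"z":-0.01,"wx":-0.016,"wy":-0.0,"wz":0.0,"hand":0}]
16 [393.9 178.8 427.6]
```

>>> arm_command:
  targets:
    - {"x": 0, "y": -0.02, "z": -0.004, "wx": -0.008, "wy": 0, "wz": 0, "hand": 0}
    - {"x": 0, "y": -0.02, "z": -0.004, "wx": -0.008, "wy": 0, "wz": 0, "hand": 0}
    - {"x": 0, "y": -0.039, "z": -0.009, "wx": -0.016, "wy": 0, "wz": 0, "hand": 0}
    - {"x": 0, "y": -0.039, "z": -0.009, "wx": -0.016, "wy": 0, "wz": 0, "hand": 0}
    - {"x": 0, "y": -0.039, "z": -0.009, "wx": -0.016, "wy": 0, "wz": 0, "hand": 0}
    - {"x": 0, "y": -0.039, "z": -0.009, "wx": -0.016, "wy": 0, "wz": 0, "hand": 0}
    - {"x": 0, "y": -0.039, "z": -0.009, "wx": -0.016, "wy": 0, "wz": 0, "hand": 0}
    - {"x": 0, "y": -0.039, "z": -0.009, "wx": -0.016, "wy": 0, "wz": 0, "hand": 0}
    - {"x": 0, "y": 0, "z": 0, "wx": 0, "wy": 0, "wz": 0, "hand": 0}

```text
time: 11.28
ee_pos: [473.9, 216.9, 432.7]
tool_rot: [[-0.426, 0.89, 0.159], [0.905, 0.42, 0.075], [0.0, 0.176, -0.984]]
force: [0.3, 1.5, -0.1]
gripper_width: 11.6
finger_force: 25.0
```

```bash
cat > up.py <<'E'
from plan import *
bot.read_camera("scene")
s=bot.get_state(); g=s["ee_pos"]+171*s["tool_rot"][:,2]
a_=yaw; Rb=np.array([[np.cos(a_),np.sin(a_)],[-np.sin(a_),np.cos(a_)]]); gb=np.r_[Rb@(g[:2]-r.x[:2]),g[2]]
print(s["force"],s["torque"],s["finger_force"],s["gripper_width"],"grasp base",gb,"radius",np.hypot(gb[0],gb[2]-30),"angle",-np.arctan2(gb[0],gb[2]-30))
th0=np.arctan2(gb[0],gb[2]-30); w=[]
for th in np.linspace(th0,0,5)[1:]: w.append((B(240*np.sin(th),0,30+240*np.cos(th)),Rdown(.4-th,True,1)))
rows(w,0,tip=171,smax=13,amax=3)
E
python3 up.py
```

```text
[-0.61080036  0.17977583 -0.31983911] [ 0.07799204 -0.09025143  0.01390215] 24.999152719974518 11.80906271962708 grasp base [ 52.63931236   0.59546714 264.21739388] radius 240.0597525667718 angle -0.22107222109247712
[{"x":-0.001,"y":-0.045,"z":-0.009,"wx":-0.018,"wy":-0.0,"wz":0.0,"hand":0},{"x":-0.001,"y":-0.044,"z":-0.01,"wx":-0.019,"wy":-0.0,"wz":0.0,"hand":0},{"x":-0.0,"y":-0.044,"z":-0.009,"wx":-0.018,"wy":-0.0,"wz":0.0,"hand":0},{"x":-0.0,"y":-0.043,"z":-0.011,"wx":-0.017,"wy":-0.0,"wz":0.0,"hand":0},{"x":0.0,"y":-0.043,"z":-0.009,"wx":-0.018,"wy":-0.0,"wz":0.0,"hand":0},{"x":0.0,"y":-0.044,"z":-0.01,"wx":-0.017,"wy":-0.0,"wz":0.0,"hand":0},{"x":0.0,"y":-0.043,"z":-0.009,"wx":-0.018,"wy":-0.0,"wz":0.0,"hand":0},{"x":0.0,"y":-0.044,"z":-0.01,"wx":-0.017,"wy":-0.0,"wz":0.0,"hand":0}]
8 [393.9 178.7 427.4]
```

Forces are low and the grip follows the arc exactly, so I'll finish the tip-up.

>>> arm_command:
  targets:
    - {"x": 0, "y": -0.044, "z": -0.01, "wx": -0.018, "wy": 0, "wz": 0, "hand": 0}
    - {"x": 0, "y": -0.044, "z": -0.01, "wx": -0.018, "wy": 0, "wz": 0, "hand": 0}
    - {"x": 0, "y": -0.044, "z": -0.01, "wx": -0.018, "wy": 0, "wz": 0, "hand": 0}
    - {"x": 0, "y": -0.044, "z": -0.01, "wx": -0.018, "wy": 0, "wz": 0, "hand": 0}
    - {"x": 0, "y": -0.044, "z": -0.01, "wx": -0.018, "wy": 0, "wz": 0, "hand": 0}
    - {"x": 0, "y": -0.044, "z": -0.01, "wx": -0.018, "wy": 0, "wz": 0, "hand": 0}
    - {"x": 0, "y": -0.022, "z": -0.005, "wx": -0.009, "wy": 0, "wz": 0, "hand": 0}
    - {"x": 0, "y": -0.022, "z": -0.005, "wx": -0.009, "wy": 0, "wz": 0, "hand": 0}
    - {"x": 0, "y": -0.022, "z": -0.005, "wx": -0.009, "wy": 0, "wz": 0, "hand": 0}
    - {"x": 0, "y": -0.022, "z": -0.005, "wx": -0.009, "wy": 0, "wz": 0, "hand": 0}
    - {"x": 0, "y": 0, "z": 0, "wx": 0, "wy": 0, "wz": 0, "hand": 0}
    - {"x": 0, "y": 0, "z": 0, "wx": 0, "wy": 0, "wz": 0, "hand": 0}
    - {"x": 0, "y": 0, "z": 0, "wx": 0, "wy": 0, "wz": 0, "hand": 0}
    - {"x": 0, "y": 0, "z": 0, "wx": 0, "wy": 0, "wz": 0, "hand": 0}

```text
time: 12.5
ee_pos: [394.1, 179.4, 427.3]
tool_rot: [[-0.427, 0.833, 0.353], [0.904, 0.392, 0.167], [0.001, 0.391, -0.921]]
force: [-2.5, 4.3, -1.9]
gripper_width: 11.7
finger_force: 25.0
```

```bash
python3 up.py; python3 - <<'E'
from plan import *
a=bot.read_camera("scene")[0][90:290,230:430];b=bot.read_camera("top")[0][110:310,220:420]
cv2.imwrite("pics/c7.png",cv2.resize(np.hstack([a,b])[:,:,::-1],None,fx=2,fy=2,interpolation=cv2.INTER_CUBIC))
E
```

```text
[-2.37519801  4.5888124  -1.48365978] [0.54143927 0.60236517 0.25155977] 24.99891847372055 11.624554565871296 grasp base [  0.70429108   0.67507924 269.91903732] radius 239.9200710564528 angle -0.0029355280016303002
[{"x":-0.002,"y":0.002,"z":-0.001,"wx":0.002,"wy":-0.001,"wz":0.0,"hand":0},{"x":0.0,"y":-0.001,"z":0.0,"wx":-0.0,"wy":0.0,"wz":0.0,"hand":0},{"x":0.0,"y":-0.002,"z":-0.0,"wx":-0.001,"wy":0.0,"wz":0.0,"hand":0},{"x":0.0,"y":-0.001,"z":-0.0,"wx":-0.0,"wy":0.0,"wz":0.0,"hand":0}]
4 [393.9 178.7 427.4]
```

View pics/c7.png

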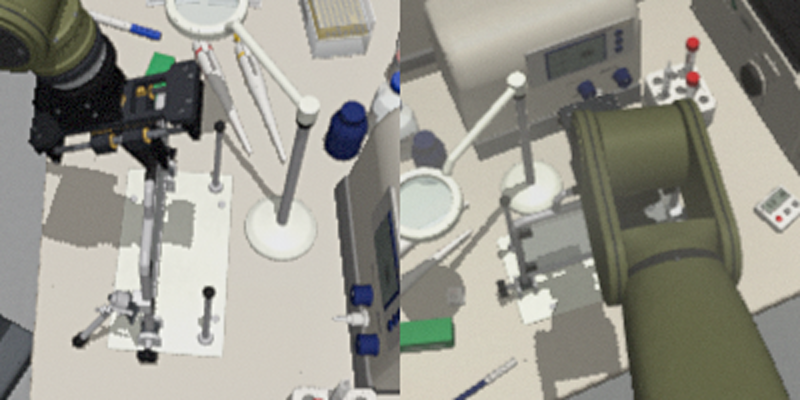

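The shield is upright (angle about -0.003) and held by the handle, off both backstays. The stand is down, the lamp head is at the left, and the bottle, timer and pack are where they were. Handing in.

```bash
python3 -c "
from cell import bot
print(bot.close_job())"
```

```text
the job is handed in; nothing more can be done
None
```

The job is handed in: the lamp head is past the shield's left edge, the stand is snapped down at its stop, and the shield is upright and held by its handle for you to tighten the knobs.

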